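# Clear the knife case lid and hold it open

## Robot

A 7-joint arm with a two-finger parallel gripper is mounted at the origin on the work surface. World frame = base frame: x ahead of the robot, y to its left, z up, the work surface at z = 0. Lengths are in m, angles in rad, forces in N, time in s.
With the tool pointing down it reaches from about 0.35 to 0.9 m from the base axis. Payload 8.1 kg.
Tool frame: the origin (TCP) lies on the centre line of the jaws, within the pads' length; the fingertips stand 19 mm ahead of it and the grasp point (between the pads) is the TCP (arm.tip_reach is the distance from the TCP to the fingertips, in m); z points along the fingers, y is the line along which they close (so a half turn about z gives the same grasp; the last joint's range is limited). The gripper opens to 92 mm and grips with 3 to 60 N. Pads are 19 mm wide; open, the fingers measure 130 mm over their backs; the gripper's body (75 mm by 190 mm) begins 47 mm behind the grasp point.
Start: joints at [-1.33, 0.434, 0.025, 1.573, -0.012, 1.134, -0.075], TCP at [0.211, 0.588, 0.246] pointing down, gripper open.
Joint ranges: [-2.62, 2.62], [-0.44, 2.09], [-1.27, 1.32], [0.08, 2.57], [-1.32, 4.46], [0.12, 2], [-2.74, 2.74]. Speed limits (rad/s): [2.22, 2.22, 3.01, 3.01, 3.14, 3.14, 3.14].

## Interface

Orientations are given as a rotation vector (axis times angle).
In Python, from cell import arm gives the robot as it stands.
- The arm moves only by the tool arm_command, never from a script. Its argument "targets" is a list that holds one entry, the list of rows, each a list of 6 numbers: the shift along the tool's x, y, z in m, then the turn, a rotation vector about the tool's x, y, z in rad. A call has 1 to 10 rows; each row shifts and turns the commanded pose from where the row before left it, along the tool's axes as they then stand; what a row does not reach is not made up. A row lasts 1/8 s, in which the tool goes at most 62.5 mm and 10.7 degrees, less where a joint would pass 70% of its speed; a pose out of reach is approached as far as the arm can. A call with a gripper value outside its range is refused whole. "jaw" is the finger opening in m, from 0 to 0.0918, set as the call begins (left out, the last holds). The fingers move at their own pace and stop on an object; "newtons" is the grip in N (left out, the last holds). Time passes only in rows, so rows that do not move let the fingers close. It gives the time, the measured TCP pose, the force, the opening and the grip force at its end, in the units of the state.
- arm.observe(): the state, without advancing time (a new reading comes with each control period).
- arm.get_image(name): name is "side" or "top" or "wrist"; returns a dict with "pixels" (420x560x3 uint8, red, green, blue), "z_map" (420x560 float32, m along the optical axis (not along the pixel's ray), 0 where there is no reading), "fx", "fy", "cx", "cy" (pixels), "xyz" and "rotation" of the camera in the world; the wrist camera has in their place "T_tool_cam" (4x4, takes a point from camera to tool coordinates, whose origin is the TCP and whose axes are the flange's). Camera axes: x right, y down, z forward; pixel columns grow to the right and rows downward; lengths in m; the calibration is good to about 2 mm. The wrist camera is an equidistant fisheye: a pixel r from the principal point sees the ray r / f radians off the axis. A picture is of the moment at which its call begins: read the wrist's pose just before it.
- arm.sign_off(): hands the job in; it is judged then, once.
The state is a dict: "clock": time; "joints": joint angles; "dq": joint speeds; "joint_efforts": joint torques, N m; "position": TCP position; "ee_rot": TCP orientation; "force": force on the tool from outside, world axes, zero at the start; "ft_torque": the same for the moment, N m; "width": opening from 0.0 (shut) to 1.0 (fully open); "gripper_force": force on a finger pad.
Only numpy, scipy, OpenCV 4.12 (cv2) and the standard library are available. Lean on these libraries where they do the work, as an engineer would, in place of code of your own. Each camera call takes 0.05 s, during which the arm holds its last target. There are 200 camera calls.

## Task

Chips of a broken whetstone lie on the closed lid of the knife display case: with the scraper block in the gripper, and never with the fingers, wipe all three off the lid onto the table, then put the scraper back down on the table. Then lift the lid, which has a green tongue at its front to take it by, to 45 degrees open and hold it there: finish with the gripper still holding the lid, which would fall shut if let go. Keep the lid shut until the chips are off, and leave the whetstone, the sheathed knife and the oil bottle where they stand.

Things in the scene. Friction and masses are not known exactly. Their poses are not given: they have to be found in the camera images.
- lid_top (a point): Low dark-wood display case with a lid of clear plastic in a dark wood frame, fixed to the table; knives are seen inside. The case is 180 (x) x 260 (y) x 60 mm high; the lid is a flat plate 190 x 270 mm, 12 mm thick, its upper face 72 mm above the table. This point is the middle of the upper face of the shut lid (it does not move with the lid). Axes: z up, -x towards the front (the green tongue), +x towards the hinge, y along the 270 mm side.
- hinge_line (a point): Mid-point of the lid's hinge line, fixed, 60 mm above the table at the case's far edge, 95 mm along +x from the lid's middle. The hinge line runs along y (same axes as the case).
- lid_handle (a point): Grip point on the lid's tongue: a flat green bar sticking out level from the middle of the lid's front edge, 28 mm wide (y), 12 mm thick, 55 mm long beyond the edge, with free space beside and below. This point is the bar's centre line 32 mm beyond the lid's edge, 222 mm from the hinge line and, lid shut, 66 mm above the table. It moves and turns with the lid; axes as the case when shut.
- lid (a joint): Opening angle of the lid in rad: 0 shut, 0.785 is 45 degrees open, stop at 1.4. The tongue rises and swings back towards the hinge. No spring, almost no friction: the lid (about 0.5 kg) falls shut when let go.
- scraper_centre (a point): Loose scraper block: blue plastic body 110 x 26 x 38 mm tall on a black rubber foot 150 x 30 x 12 mm, 50 mm tall in all, about 0.15 kg, standing on its foot on the table to one side of the case. Point at its centre, 25 mm above its underside; x along its length, z up.
- chip0_centre (a point): Loose chip of whetstone, reddish brown, 28 x 19 x 10 mm thick, 12 g, lying flat on the lid. Point at its centre.
- chip1_centre (a point): Loose chip of whetstone, reddish brown, 28 x 19 x 10 mm thick, 12 g, lying flat on the lid. Point at its centre.
- chip2_centre (a point): Loose chip of whetstone, reddish brown, 28 x 19 x 10 mm thick, 12 g, lying flat on the lid. Point at its centre.
- whetstone_centre (a point): Loose two-tone whetstone (grey under reddish brown) 170 x 50 x 25 mm on the table beside the case; to be left alone. Point at its centre.
- knife_centre (a point): Loose sheathed knife, wooden handle and black sheath, 210 x 32 x 18 mm, on the table beyond the case; to be left alone. Point near its middle, 9 mm up; x along it.
- oil_centre (a point): Loose amber oil bottle, 48 mm across, 120 mm tall, on the table beyond the case; to be left alone. Point at its centre.

How it is judged:
By the outcome, as a careful person would: the job done as asked, in the order asked, and still so for the second after the job is handed in, while the arm keeps its last pose, push and grip.
It also fails if it takes over 67 s, if anything falls off the work surface, if the arm or the gripper's body presses on something with over 40 N, if the wrist force passes 120 N, or if a joint passes its speed limit or range.

## Working session

There is one attempt and no reset: what is moved stays moved. The work goes in short steps, Python scripts to look and compute and a tool call to move; the robot and the scene stay as the last step left them, time stands still between calls to the robot, and variables do not carry over. Pictures are saved under pics/ and viewed, at most 10 in all, crops included, and the job is handed in when it is done.

Besides the shell and the picture viewer there is one more tool, called as name(argument=value, ...), one argument or row to a line, values as JSON. arm_command: Moves the arm, as the interface text tells. Its arguments: {"type":"object","properties":{"targets":{"type":"array","items":{"type":"array","items":{"type":"array","items":{"type":"number"}}}},"jaw":{"type":"number"},"newtons":{"type":"number"}},"required":["targets"]}

```bash
mkdir -p pics
cat > h.py <<'E'
import numpy as np, cv2
from scipy.spatial.transform import Rotation as R
from cell import arm
def save(n,f):
    im=arm.get_image(n); cv2.imwrite(f'pics/{f}.png',im['pixels'][:,:,::-1]); np.savez(f'pics/{f}.npz',**im); return im
def rotm(r):
    r=np.array(r); return r if r.shape==(3,3) else (R.from_rotvec(r).as_matrix() if r.size==3 else R.from_quat(r).as_matrix())
def cloud(im):
    z=im['z_map'].astype(float); h,w=z.shape; u,v=np.meshgrid(np.arange(w),np.arange(h))
    c=np.stack([(u-im['cx'])/im['fx']*z,(v-im['cy'])/im['fy']*z,z],-1)
    p=c@rotm(im['rotation']).T+im['xyz']; p[z==0]=np.nan; return p
E
python3 - <<'E'
from h import *
print(arm.observe())
for n in('top','side'):
    im=save(n,n+'0'); print(n,im['xyz'],im['rotation'],im['fx'])
E
```

```text
{'clock': 0.0, 'joints': array([-1.32957526,  0.43522171,  0.02496047,  1.57409041, -0.01162482,
        1.13400139, -0.07509573]), 'dq': array([ 0.00201589,  0.00057232, -0.00044466, -0.00058394,  0.00132558,
       -0.00184724,  0.00094933]), 'joint_efforts': array([-2.25366225e-04, -6.67864251e+01,  9.84799415e-01, -3.14445949e+01,
       -6.05717185e-02,  4.30730078e-02,  2.20879710e-04]), 'position': array([0.21055422, 0.58795424, 0.24494818]), 'ee_rot': array([-5.37489951e-01, -3.09511351e+00,  2.46311208e-03]), 'force': array([ 0.6501403 ,  0.2265    , -0.78427753]), 'ft_torque': array([-0.02805429,  0.00014167,  0.01349984]), 'gripper_force': 0.0, 'width': 1.0021087265129793}
top [0.40582939 0.01320818 1.32139688] [-2.15785242  2.16336149 -0.16767686] 520.4887143488106
side [ 0.28576707 -0.60742462  0.89139748] [-2.38416386  0.60989771 -0.21070119] 379.1464511540939
```

View pics/top0.png

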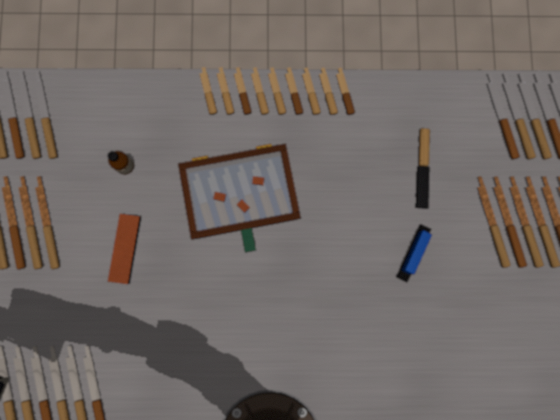

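View pics/side0.png

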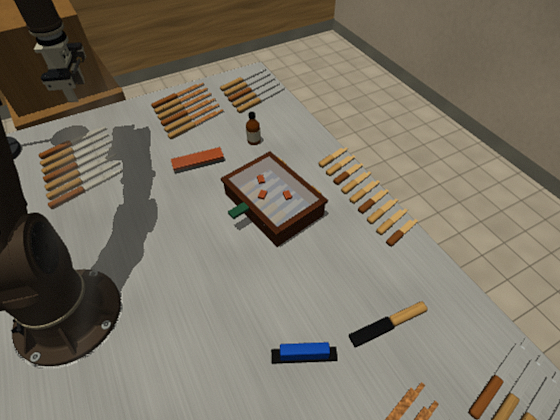

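The top view shows the lid with corners near (180,162), (286,145), (299,218) and (192,238), and the tongue at about (248,240). The chips are at (258,181), (220,197) and (243,206). The scraper is at about (415,252), the knife at (423,168), the whetstone at (124,248) and the oil bottle at (120,161).

```bash
cat >> h.py <<'E'
def ray(im,u,v,zp):
    d=rotm(im['rotation'])@np.array([(u-im['cx'])/im['fx'],(v-im['cy'])/im['fy'],1]); o=np.array(im['xyz']); return o+d*(zp-o[2])/d[2]
def blobs(im,lo,hi,amin=15):
    hsv=cv2.cvtColor(np.ascontiguousarray(im['pixels']),cv2.COLOR_RGB2HSV)
    m=cv2.inRange(hsv,lo,hi); n,l,s,c=cv2.connectedComponentsWithStats(m)
    return [(s[i,4],c[i],l==i) for i in range(1,n) if s[i,4]>=amin]
def rect(im,mask,zp):
    v,u=np.nonzero(mask); P=np.array([ray(im,a,b,zp)[:2] for a,b in zip(u,v)]).astype(np.float32)
    return cv2.minAreaRect(P*1000)
E
python3 - <<'E'
from h import *
im=dict(np.load('pics/top0.npz')); p=cloud(im)
print('table z',np.nanmedian(p[300:340,300:380,2]))
for u,v in[(180,162),(286,145),(299,218),(192,238)]: print('corner',ray(im,u,v,.072).round(4))
for nm,lo,hi,zp in[('blue',(105,150,60),(130,255,255),.05),('green',(60,80,30),(90,255,255),.072),('red',(3,150,120),(12,255,255),.082)]:
    for a,c,m in blobs(im,lo,hi):
        if nm=='red' and not(180<c[0]<300 and 140<c[1]<240): continue
        print(nm,a,c.round(1),rect(im,m,zp),'depthz',np.nanmedian(p[m],0).round(3))
s=dict(np.load('pics/side0.npz')); q=cloud(s)
for nm,lo,hi,zp in[('blue',(105,150,60),(130,255,255),.05),('green',(60,80,30),(90,255,255),.072),('red',(3,150,120),(12,255,255),.082)]:
    for a,c,m in blobs(s,lo,hi):
        if nm=='red' and not(250<c[0]<300 and 160<c[1]<220): continue
        pm=q[m]; t=pm[:,2]>np.nanmax(pm[:,2])-.006
        print('S',nm,a,c.round(1),np.nanmedian(pm,0).round(3),'top',np.nanmean(pm[t],0).round(4))
for nm,img,pp in(('T',im,p),('S',s,q)):
    g=cv2.cvtColor(np.ascontiguousarray(img['pixels']),cv2.COLOR_RGB2GRAY)
    m=(pp[...,2]>.06)&(pp[...,2]<.08)&(pp[...,0]>.3)&(pp[...,0]<.8)&(pp[...,1]>-.1)&(pp[...,1]<.3)
    P=(pp[m][:,:2]*1000).astype(np.float32); print(nm,'lid',cv2.minAreaRect(P),len(P))
    m=(pp[...,2]>.005)&(pp[...,2]<.06)&(pp[...,0]>.3)&(pp[...,0]<.55)&(pp[...,1]>-.4)&(pp[...,1]<-.15)
    P=(pp[m][:,:2]*1000).astype(np.float32); print(nm,'scr',cv2.minAreaRect(P),len(P))
E
```

```text
table z 0.0005141017873202536
corner [0.6787 0.215  0.072 ]
corner [ 0.7215 -0.0442  0.072 ]
corner [ 0.5408 -0.0743  0.072 ]
corner [0.4931 0.1826 0.072 ]
blue 464 [417.3 251.9] ((459.48480224609375, -365.16912841796875), (25.32520294189453, 112.26728057861328), 63.79420471191406) depthz [ 0.459 -0.365  0.05 ]
green 199 [247.9 239.7] ((489.0058288574219, 48.53443145751953), (50.86626434326172, 22.906455993652344), 10.506414413452148) depthz [0.488 0.049 0.073]
red 25 [241.7 204.5] ((571.9039916992188, 62.39017105102539), (17.180391311645508, 11.900236129760742), 44.8225212097168) depthz [0.573 0.063 0.082]
S blue 687 [304.3 350.2] [ 0.46  -0.369  0.051] top [ 0.4616 -0.3676  0.0527]
S green 159 [238.1 209.5] [0.49  0.047 0.074] top [0.4909 0.0489 0.0742]
S red 36 [260.3 178. ] [0.594 0.119 0.084] top [0.5943 0.1188 0.0847]
S red 39 [262.  193.4] [0.571 0.061 0.084] top [0.5712 0.0612 0.0842]
S red 36 [286.7 193.8] [0.632 0.026 0.084] top [0.6321 0.0254 0.0843]
T lid ((586.2122802734375, 66.64141082763672), (252.83763122558594, 270.40362548828125), 10.59652042388916) 8707
T scr ((424.9962158203125, -275.2647705078125), (248.45095825195312, 250.54641723632812), 0.5816442966461182) 1340
S lid ((587.8094482421875, 68.42760467529297), (252.60153198242188, 274.216552734375), 10.526142120361328) 4700
S scr ((424.757568359375, -275.2201843261719), (249.01791381835938, 249.59800720214844), 0.10820195823907852) 1443
```

arm_command(
  targets=[
    [[-0.0437,-0.0362,0,0,0,0],[-0.0437,-0.0362,0,0,0,0],[-0.0437,-0.0362,0,0,0,0],[-0.0437,-0.0362,0,0,0,0],[-0.0437,-0.0362,0,0,0,0],[-0.0437,-0.0362,0,0,0,0],[-0.0437,-0.0362,0,0,0,0],[-0.0437,-0.0362,0,0,0,0],[-0.0437,-0.0362,0,0,0,0],[-0.0437,-0.0362,0,0,0,0]],
  ],
  jaw=0.08,
)

```text
clock: 1.35
position: [0.5006, 0.0986, 0.2457]
ee_rot: [-0.537, -3.095, -0.0]
force: [0.8, 1.1, -0.4]
width: 0.871
gripper_force: 0.0
```

arm_command(
  targets=[
    [[-0.012,-0.0452,0,0,0,0],[-0.012,-0.0452,0,0,0,0],[-0.012,-0.0452,0,0,0,0],[-0.012,-0.0452,0,0,0,0],[-0.012,-0.0452,0,0,0,0],[-0.012,-0.0452,0,0,0,0],[-0.012,-0.0452,0,0,0,0],[-0.012,-0.0452,0,0,0,0],[-0.012,-0.0452,0,0,0,0],[-0.012,-0.0452,0.05,0,0,0.113]],
  ],
)

```text
clock: 2.6
position: [0.4625, -0.3648, 0.2022]
ee_rot: [0.713, 3.053, -0.003]
force: [1.4, -0.2, -0.3]
width: 0.872
gripper_force: 0.0
```

arm_command(
  targets=[
    [[0,0,0,0,0,0],[0,0,0,0,0,0]],
  ],
)

```text
clock: 2.85
position: [0.461, -0.3611, 0.1998]
ee_rot: [-0.71, -3.059, -0.001]
force: [0.5, 0.2, 0.1]
width: 0.87
gripper_force: 0.0
```

```bash
cat >> h.py <<'E'
def st():
    s=arm.observe(); T=R.from_rotvec(s['ee_rot']).as_matrix()
    print('t',round(s['clock'],2),'p',s['position'].round(4),'x',T[:,0].round(3),'y',T[:,1].round(3),'z',T[:,2].round(3),'q',s['joints'].round(2),'F',s['force'].round(1),'w',round(s['width']*.0918,4),'g',round(s['gripper_force'],1)); return s,T
def wray(im,T,p,u,v,zp):
    dx,dy=u-im['cx'],v-im['cy']; r=np.hypot(dx,dy); a=r/im['fx']; d=np.array([dx/r*np.sin(a),dy/r*np.sin(a),np.cos(a)])
    M=im['T_tool_cam']; o=T@M[:3,3]+p+T@np.zeros(3); d=T@M[:3,:3]@d; return o+d*(zp-o[2])/d[2]
E
python3 - <<'E'
from h import *
s,T=st(); im=save('wrist','w1')
for a,c,m in blobs(im,(105,150,60),(130,255,255),100):
    v,u=np.nonzero(m); P=np.array([wray(im,T,s['position'],x,y,.05)[:2] for x,y in zip(u,v)]).astype(np.float32)*1000
    print(a,c,cv2.minAreaRect(P))
E
```

```text
t 2.85 p [ 0.461  -0.3611  0.1998] x [-0.898  0.441  0.001] y [0.441 0.898 0.   ] z [-0.001  0.001 -1.   ] q [ 0.21  0.44  0.51  1.76 -0.25  1.01  1.93] F [0.5 0.2 0.1] w 0.0799 g 0.0
3221 [273.83203974 195.95591431] ((460.0066223144531, -364.3517150878906), (25.248748779296875, 109.55799102783203), 63.21206283569336)
```

View pics/w1.png

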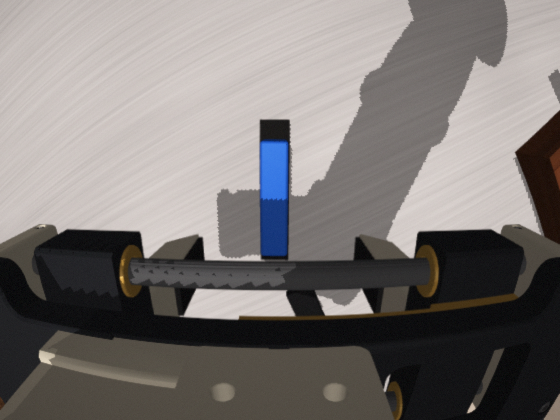

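The wrist view shows the scraper upright in line with the jaws, with its blue body spanning about (274,140–258). It is 3 mm off along tool y. I'll descend and grip.

arm_command(
  targets=[
    [[0,-0.003,0.04,0,0,0.01],[0,0,0.045,0,0,0],[0,0,0.045,0,0,0],[0,0,0.024,0,0,0],[0,0,0.0095,0,0,0],[0,0,0,0,0,0],[0,0,0,0,0,0]],
  ],
)

```text
clock: 3.78
position: [0.4607, -0.3646, 0.038]
ee_rot: [0.725, 3.054, -0.001]
force: [0.3, -0.6, -0.4]
width: 0.868
gripper_force: 0.0
```

arm_command(
  targets=[
    [[0,0,0,0,0,0],[0,0,0,0,0,0],[0,0,0,0,0,0],[0,0,0,0,0,0],[0,0,0,0,0,0],[0,0,0,0,0,0],[0,0,0,0,0,0]],
  ],
  jaw=0.015,
  newtons=35,
)

```text
clock: 4.65
position: [0.4596, -0.3645, 0.0365]
ee_rot: [-0.727, -3.056, 0.0]
force: [-0.1, -1.5, 0.1]
width: 0.28
gripper_force: 35.0
```

```bash
python3 -c "
from h import *
st()"
```

```text
t 4.65 p [ 0.4596 -0.3645  0.0365] x [-0.893  0.45   0.   ] y [ 0.45   0.893 -0.   ] z [-0. -0. -1.] q [ 0.3   0.65  0.4   1.89 -0.38  0.68  2.04] F [-0.1 -1.5  0.1] w 0.0257 g 35.0
```

arm_command(
  targets=[
    [[0,0,-0.04,0,0,0],[0,0,-0.06,0,0,0],[0,0,-0.06,0,0,0]],
  ],
)

```text
clock: 5.03
position: [0.4592, -0.3639, 0.1978]
ee_rot: [-0.726, -3.055, -0.001]
force: [1.6, 0.4, -2.7]
width: 0.283
gripper_force: 35.0
```

arm_command(
  targets=[
    [[0.0134,0.053,0,0,0,0],[0.0134,0.053,0,0,0,0],[0.0134,0.053,0,0,0,0],[0.0134,0.053,0,0,0,0],[0.0134,0.053,0,0,0,0],[0.0134,0.053,0,0,0,0],[0.0134,0.053,0,0,0,0],[0.0134,0.053,0,0,0,0],[0.0134,0.053,0,0,0,0],[0.0134,0.053,0,0,0,0]],
  ],
)

```text
clock: 6.28
position: [0.5784, 0.171, 0.1963]
ee_rot: [-0.727, -3.056, 0.0]
force: [0.9, -0.6, -1.6]
width: 0.281
gripper_force: 35.0
```

arm_command(
  targets=[
    [[0,0,0,0,0,-0.1625],[0,0,0,0,0,-0.1625],[0,0,0,0,0,-0.1625],[0,0,0,0,0,-0.1625],[0,0,0,0,0,0],[0,0,0,0,0,0]],
  ],
)

```text
clock: 7.02
position: [0.5784, 0.1691, 0.1964]
ee_rot: [0.281, -3.128, 0.0]
force: [-0.4, -0.7, -2.1]
width: 0.286
gripper_force: 35.0
```

Run:
```python
from h import *
s,T=st(); im=save('top','t1'); 
cv2.imwrite('pics/t1c.png',cv2.resize(im['pixels'][110:280,140:340,::-1],None,fx=4,fy=3.5,interpolation=cv2.INTER_CUBIC))
sd=save('side','s1')
cv2.imwrite('pics/s1c.png',cv2.resize(sd['pixels'][110:260,190:350,::-1],None,fx=4,fy=4,interpolation=cv2.INTER_CUBIC))
```

```text
t 7.03 p [0.5784 0.1691 0.1964] x [-0.984 -0.178  0.001] y [-0.178  0.984  0.   ] z [-0.001 -0.    -1.   ] q [-0.55  0.45  0.25  1.71 -0.13  1.01  1.5 ] F [-0.4 -0.7 -2.1] w 0.0262 g 35.0
```

View pics/s1c.png

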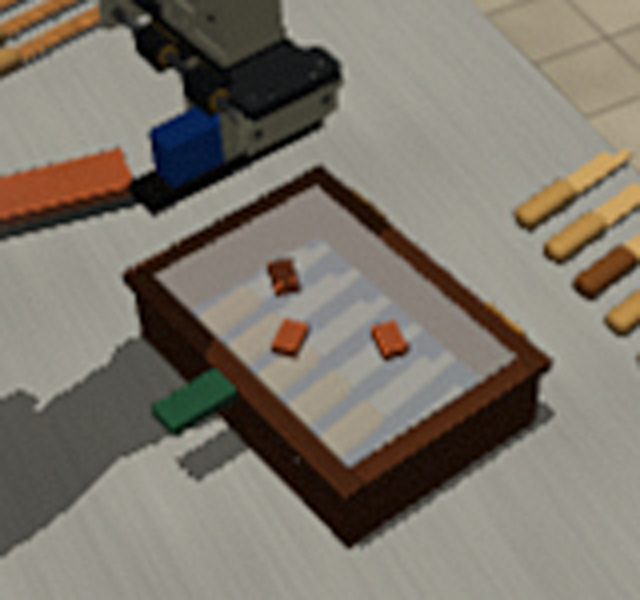

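The crop shows the scraper held level and parallel to the lid's short side. All three chips, at (283,276), (290,337) and (390,338), lie on the −y side of it. I'll lower it onto the lid.

arm_command(
  targets=[
    [[0,0,0.045,0,0,0],[0,0,0.033,0,0,0],[0,0,0.005,0,0,0],[0,0,0.001,0,0,0],[0,0,0,0,0,0]],
  ],
)

```text
clock: 7.75
position: [0.5795, 0.1695, 0.114]
ee_rot: [-0.287, 3.126, 0.001]
force: [0.3, -0.3, -2.9]
width: 0.283
gripper_force: 35.0
```

arm_command(
  targets=[
    [[0,0,0.0015,0,0,0],[0,0,0.0015,0,0,0],[0,0,0,0,0,0]],
  ],
)

```text
clock: 8.12
position: [0.5785, 0.1693, 0.1096]
ee_rot: [-0.287, 3.128, 0.0]
force: [0.6, -0.3, -1.8]
width: 0.281
gripper_force: 35.0
```

arm_command(
  targets=[
    [[0,0,0.001,0,0,0],[0,0,0.001,0,0,0],[0,0,0,0,0,0]],
  ],
)

```text
clock: 8.5
position: [0.5786, 0.1692, 0.1085]
ee_rot: [-0.287, 3.128, 0.001]
force: [-3.5, -1.1, 7.1]
width: 0.282
gripper_force: 35.0
```

arm_command(
  targets=[
    [[0,-0.006,0,0,0,0],[0,-0.01,0,0,0,0],[0,-0.012,0,0,0,0],[0,-0.012,0,0,0,0],[0,-0.012,0,0,0,0],[0,-0.012,0,0,0,0]],
  ],
)

```text
clock: 9.25
position: [0.591, 0.1074, 0.1085]
ee_rot: [-0.288, 3.126, 0.003]
force: [-1.0, 5.1, 5.7]
width: 0.28
gripper_force: 35.0
```

Run:
```python
from h import *
s,T=st(); sd=save('side','s2')
cv2.imwrite('pics/s2c.png',cv2.resize(sd['pixels'][110:260,190:350,::-1],None,fx=4,fy=4,interpolation=cv2.INTER_CUBIC))
```

```text
t 9.25 p [0.591  0.1074 0.1085] x [-0.983 -0.183 -0.002] y [-0.183  0.983  0.002] z [ 0.002  0.002 -1.   ] q [-0.42  0.54  0.22  1.8  -0.16  0.82  1.63] F [-1.   5.1  5.7] w 0.0257 g 35.0
```

View pics/s2c.png

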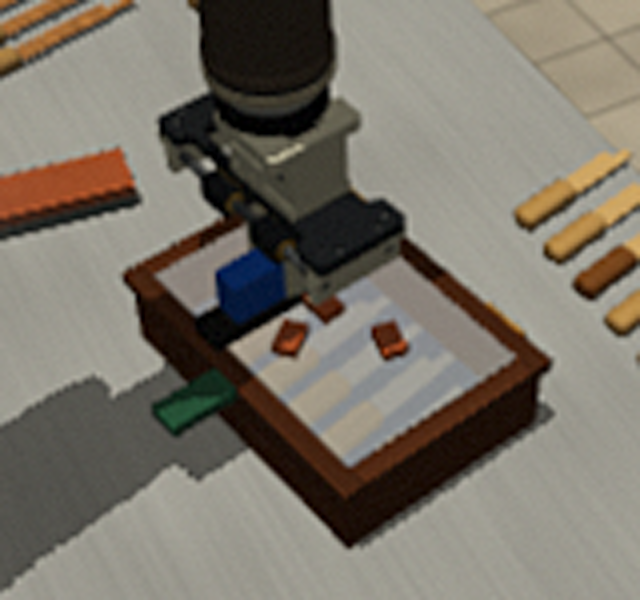

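The foot is flat on the lid and pushing the first chip, now at (322,305). The other two, at (290,337) and (390,340), are ahead of it. I'll carry the sweep on past the edge.

arm_command(
  targets=[
    [[0,-0.012,0,0,0,0],[0,-0.012,0,0,0,0],[0,-0.012,0,0,0,0],[0,-0.012,0,0,0,0],[0,-0.012,0,0,0,0],[0,-0.012,0,0,0,0],[0,-0.012,0,0,0,0],[0,-0.012,0,0,0,0],[0,-0.012,0,0,0,0]],
  ],
)

```text
clock: 10.42
position: [0.6106, 0.0019, 0.1085]
ee_rot: [-0.289, 3.126, 0.003]
force: [0.0, 5.6, 7.4]
width: 0.281
gripper_force: 35.0
```

arm_command(
  targets=[
    [[0,-0.012,0,0,0,0],[0,-0.012,0,0,0,0],[0,-0.012,0,0,0,0],[0,-0.012,0,0,0,0],[0,-0.012,0,0,0,0],[0,-0.01,0,0,0,0],[0,0,0,0,0,0]],
  ],
)

```text
clock: 11.3
position: [0.6235, -0.0691, 0.1085]
ee_rot: [-0.286, 3.127, -0.0]
force: [-0.5, -0.3, 7.3]
width: 0.281
gripper_force: 35.0
```

Run:
```python
from h import *
s,T=st(); sd=save('side','s3')
cv2.imwrite('pics/s3c.png',cv2.resize(sd['pixels'][130:290,190:350,::-1],None,fx=3.75,fy=3.75,interpolation=cv2.INTER_CUBIC))
```

```text
t 11.3 p [ 0.6235 -0.0691  0.1085] x [-0.983 -0.181 -0.002] y [-0.181  0.983 -0.   ] z [ 0.002  0.    -1.   ] q [-0.13  0.58  0.23  1.73 -0.16  0.85  1.93] F [-0.5 -0.3  7.3] w 0.0258 g 35.0
```

View pics/s3c.png

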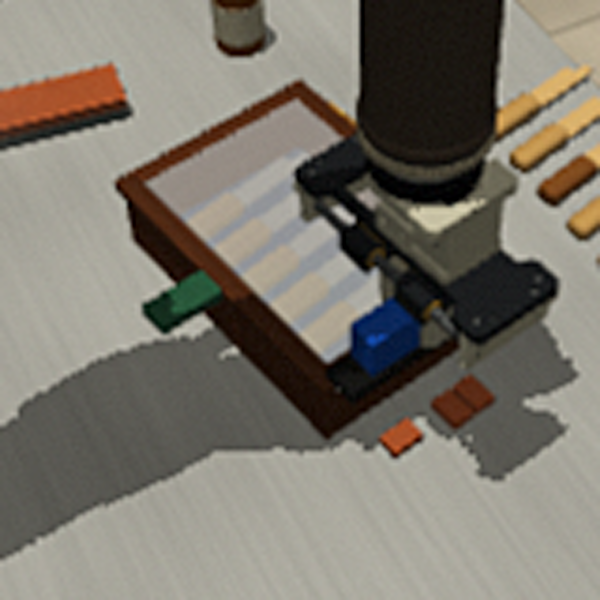

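All three chips are now on the table beside the case, at (400,437), (455,405) and (475,393), and the lid is clear. Next I'll put the scraper back on the table.

arm_command(
  targets=[
    [[0,0,-0.03,0,0,0],[0,0,-0.06,0,0,0],[0.034,-0.0317,0,0,0,0],[0.034,-0.0317,0,0,0,0],[0.034,-0.0317,0,0,0,0],[0.034,-0.0317,0,0,0,0],[0.034,-0.0317,0,0,0,0],[0.034,-0.0317,0,0,0,0],[0.034,-0.0317,0,0,0,0],[0,0,0,0,0,0]],
  ],
)

```text
clock: 12.6
position: [0.4255, -0.334, 0.1975]
ee_rot: [0.276, -3.128, 0.002]
force: [0.2, 0.9, -2.4]
width: 0.284
gripper_force: 35.0
```

arm_command(
  targets=[
    [[0,0,0.045,0,0,0],[0,0,0.055,0,0,0],[0,0,0.045,0,0,0],[0,0,0.01,0,0,0],[0,0,0.001,0,0,0],[0,0,0.001,0,0,0],[0,0,0.001,0,0,0],[0,0,0,0,0,0]],
  ],
)

```text
clock: 13.6
position: [0.4295, -0.3304, 0.0404]
ee_rot: [-0.287, 3.127, -0.001]
force: [-0.9, 1.0, -2.1]
width: 0.281
gripper_force: 35.0
```

arm_command(
  targets=[
    [[0,0,0.0015,0,0,0],[0,0,0.001,0,0,0],[0,0,0.001,0,0,0],[0,0,0.0008,0,0,0],[0,0,0,0,0,0]],
  ],
)

```text
clock: 14.22
position: [0.429, -0.3302, 0.0364]
ee_rot: [-0.287, 3.128, 0.001]
force: [-4.2, 3.2, 17.1]
width: 0.285
gripper_force: 35.0
```

arm_command(
  targets=[
    [[0,0,-0.0008,0,0,0],[0,0,0,0,0,0],[0,0,0,0,0,0],[0,0,0,0,0,0],[0,0,0,0,0,0],[0,0,-0.03,0,0,0],[0,0,-0.06,0,0,0],[0,0,-0.062,0,0,0]],
  ],
  jaw=0.075,
)

```text
clock: 15.22
position: [0.4286, -0.3299, 0.1894]
ee_rot: [0.287, -3.127, -0.001]
force: [1.5, -0.2, 0.0]
width: 0.817
gripper_force: 0.0
```

arm_command(
  targets=[
    [[-0.0096,0.0451,0,0,0,0],[-0.0096,0.0451,0,0,0,0],[-0.0096,0.0451,0,0,0,0],[-0.0096,0.0451,0,0,0,0],[-0.0096,0.0451,0,0,0,0],[-0.0096,0.0451,0,0,0,0],[-0.0096,0.0451,0,0,0,0],[-0.0096,0.0451,0,0,0,0]],
  ],
)

```text
clock: 16.23
position: [0.4387, 0.04, 0.1882]
ee_rot: [-0.287, 3.128, 0.0]
force: [1.4, -0.1, -0.2]
width: 0.819
gripper_force: 0.0
```

arm_command(
  targets=[
    [[0,0,0,0,-0.16,0],[0,0,0,0,-0.16,0],[0,0,0,0,-0.16,0],[0,0,0,0,0,0],[0,0,0,0,0,0]],
  ],
)

```text
clock: 16.85
position: [0.4399, 0.0386, 0.1888]
ee_rot: [-0.243, 2.653, 0.059]
force: [0.1, -0.3, 0.7]
width: 0.817
gripper_force: 0.0
```

Run:
```python
from h import *
s,T=st(); w=save('wrist','w4')
for a,c,m in blobs(w,(55,80,20),(95,255,255),100):
    v,u=np.nonzero(m); P=np.array([wray(w,T,s['position'],x,y,.072)[:2] for x,y in zip(u,v)]).astype(np.float32)*1000
    print('wrist',a,c,cv2.minAreaRect(P))
im=save('top','t4')
cv2.imwrite('pics/t4c.png',cv2.resize(im['pixels'][110:320,100:460,::-1],None,fx=2.2,fy=2.2,interpolation=cv2.INTER_CUBIC))
```

```text
t 16.85 p [0.4399 0.0386 0.1888] x [-0.873 -0.162 -0.46 ] y [-0.182  0.983 -0.   ] z [ 0.453  0.084 -0.888] q [-0.36 -0.    0.13  2.45  0.09  0.22  1.45] F [ 0.1 -0.3  0.7] w 0.075 g 0.0
wrist 1819 [281.77680044 189.16767455] ((486.2234802246094, 50.409996032714844), (58.7346076965332, 27.241151809692383), 10.75418472290039)
```

View pics/t4c.png

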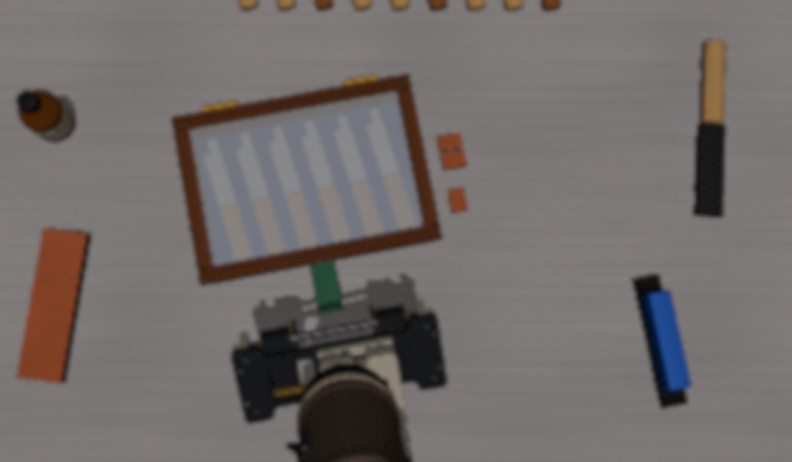

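View pics/w4.png

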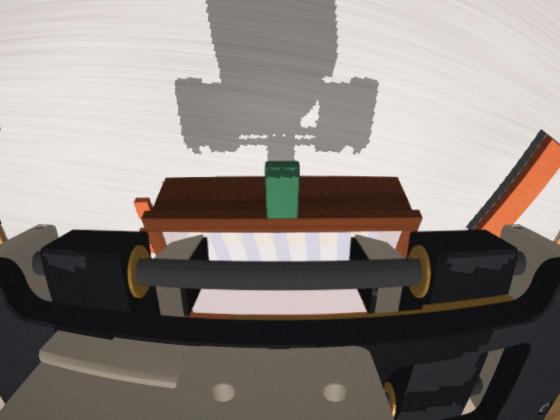

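The top crop confirms the chips are on the table at (450,150) and (457,200), and the scraper is standing at (662,340). The whetstone, knife and bottle have not moved. In the wrist view the green tongue is centred between the fingers at (282,189). Joints 4 and 6 are near their limits, so I'll reduce the tilt to about 0.2 before descending.

arm_command(
  targets=[
    [[0,0,0,0,0.14,0],[0,0,0,0,0.14,0],[-0.0198,0.002,0.004,0,0,0],[0,0,0.04,0,0,0],[0,0,0.045,0,0,0],[0,0,0.03,0,0,0],[0,0,0.0105,0,0,0],[0,0,0,0,0,0],[0,0,0,0,0,0]],
  ],
)

```text
clock: 18.08
position: [0.4836, 0.0488, 0.0661]
ee_rot: [-0.269, 2.929, 0.027]
force: [-0.3, -0.2, -0.2]
width: 0.818
gripper_force: 0.0
```

```bash
python3 -c "
from h import *
st()"
```

```text
t 18.07 p [0.4836 0.0488 0.0661] x [-0.963 -0.178 -0.2  ] y [-0.182  0.983  0.   ] z [ 0.197  0.037 -0.98 ] q [-0.3   0.39  0.1   2.27 -0.13  0.29  1.67] F [-0.3 -0.2 -0.2] w 0.0751 g 0.0
```

Reached, at (0.4836, 0.0488, 0.0661). I'll close on the tongue.

arm_command(
  targets=[
    [[0,0,0,0,0,0],[0,0,0,0,0,0],[0,0,0,0,0,0],[0,0,0,0,0,0],[0,0,0,0,0,0],[0,0,0,0,0,0],[0,0,0,0,0,0]],
  ],
  jaw=0.018,
  newtons=40,
)

```text
clock: 18.95
position: [0.4827, 0.0491, 0.0651]
ee_rot: [-0.27, 2.93, 0.028]
force: [-0.2, 2.4, 1.6]
width: 0.304
gripper_force: 40.0
```

Run:
```python
from h import *
s,T=st()
# arc rows: about hinge, in the body frame each equal step is the same twist
c=np.array([.983,.182,0]);c/=np.linalg.norm(c); p=s['position']; 
hinge=np.array([.484,.0487,.066])+.222*c+[0,0,-.006]
ax=np.array([-c[1],c[0],0]) # lid y; opening raises the front: rotation about +y takes -x to +z
for n,th in((1,.785),(12,.785/12),(14,.785/14)):
    Q=R.from_rotvec(ax*th).as_matrix(); d=T.T@(hinge+Q@(p-hinge)-p); print(n,d.round(5),(T.T@ax*th).round(4), hinge+Q@(p-hinge))
```

```text
t 18.95 p [0.4827 0.0491 0.0651] x [-0.964 -0.179 -0.199] y [-0.183  0.983  0.   ] z [ 0.195  0.037 -0.98 ] q [-0.3   0.39  0.1   2.27 -0.13  0.28  1.67] F [-0.2  2.4  1.6] w 0.0279 g 40.0
1 [-0.09854  0.      -0.13947] [-5.00e-04  7.85e-01  4.00e-04] [0.55047261 0.06166279 0.2213324 ]
12 [-0.00369  0.      -0.01413] [-0.      0.0654  0.    ] [0.48352938 0.04926842 0.07965451]
14 [-0.0031   0.      -0.01212] [-0.      0.0561  0.    ] [0.48335833 0.04923675 0.07757569]
```

arm_command(
  targets=[
    [[-0.0031,0,-0.0121,0,0.0561,0],[-0.0031,0,-0.0121,0,0.0561,0],[-0.0031,0,-0.0121,0,0.0561,0],[-0.0031,0,-0.0121,0,0.0561,0],[-0.0031,0,-0.0121,0,0.0561,0]],
  ],
)

```text
clock: 19.58
position: [0.4926, 0.051, 0.1268]
ee_rot: [0.28, -3.046, 0.011]
force: [2.5, 3.4, -3.0]
width: 0.3
gripper_force: 40.0
```

arm_command(
  targets=[
    [[-0.0031,0,-0.0121,0,0.0561,0],[-0.0031,0,-0.0121,0,0.0561,0],[-0.0031,0,-0.0121,0,0.0561,0],[-0.0031,0,-0.0121,0,0.0561,0]],
  ],
)

```text
clock: 20.08
position: [0.5121, 0.0548, 0.1723]
ee_rot: [0.26, -2.823, 0.039]
force: [-0.5, 2.7, -1.3]
width: 0.301
gripper_force: 40.0
```

arm_command(
  targets=[
    [[-0.0031,0,-0.0121,0,0.0561,0],[-0.0031,0,-0.0121,0,0.0561,0],[-0.0031,0,-0.0121,0,0.0561,0],[-0.0031,0,-0.0121,0,0.0561,0],[-0.0031,0,-0.0121,0,0.0561,0],[0,0,0,0,0,0],[0,0,0,0,0,0],[0,0,0,0,0,0]],
  ],
)

```text
clock: 21.08
position: [0.5494, 0.0619, 0.2211]
ee_rot: [0.235, -2.544, 0.069]
force: [-5.0, 2.1, 4.5]
width: 0.301
gripper_force: 40.0
```

Run:
```python
from h import *
s,T=st(); c=np.array([.983,.182,0]); h=np.array([.484,.0487,.066])+.222*c+[0,0,-.006]
d=s['position']-h; print('angle TCP',np.degrees(np.arctan2(d[2],-d@c)-np.arctan2(.006,.222)),'r',np.hypot(d[2],d@c))
sd=save('side','s5'); p=cloud(sd)
q=(p-h)@np.array([c,[-c[1],c[0],0],[0,0,1]]).T
# lid frame-sides & face: points between hinge and tongue above the case
m=(q[...,2]>.03)&(q[...,2]<.16)&(abs(q[...,1])<.14)&(abs(q[...,1])>.10)&(q[...,0]<0)&(q[...,0]>-.16)
a=q[m]; print(len(a)); top=a[a[:,1]>.1]; print(np.percentile(np.degrees(np.arctan2(a[:,2],-a[:,0])),[5,25,50,75,95]))
for n in(1,-1):
    b=a[n*a[:,1]>0]; 
    if len(b)>20: print(n,len(b),'slope',np.degrees(np.arctan(np.polyfit(-b[:,0],b[:,2],1)[0])),np.polyfit(-b[:,0],b[:,2],1))
cv2.imwrite('pics/s5c.png',cv2.resize(sd['pixels'][110:260,190:350,::-1],None,fx=4,fy=4,interpolation=cv2.INTER_CUBIC))
```

```text
t 21.07 p [0.5494 0.0619 0.2211] x [-0.818 -0.153  0.555] y [-0.182  0.983  0.001] z [-0.546 -0.1   -0.832] q [-0.31  0.7   0.2   1.33 -0.1   1.71  1.65] F [-5.   2.1  4.5] w 0.0276 g 40.0
angle TCP 44.52517960339173 r 0.22366771713531985
404
[46.4459749  48.31967483 49.91600359 52.55580939 62.22049286]
1 77 slope 35.70668776826855 [0.7187499  0.04878094]
-1 327 slope 43.282806531802876 [0.94178592 0.02178654]
```

View pics/s5c.png

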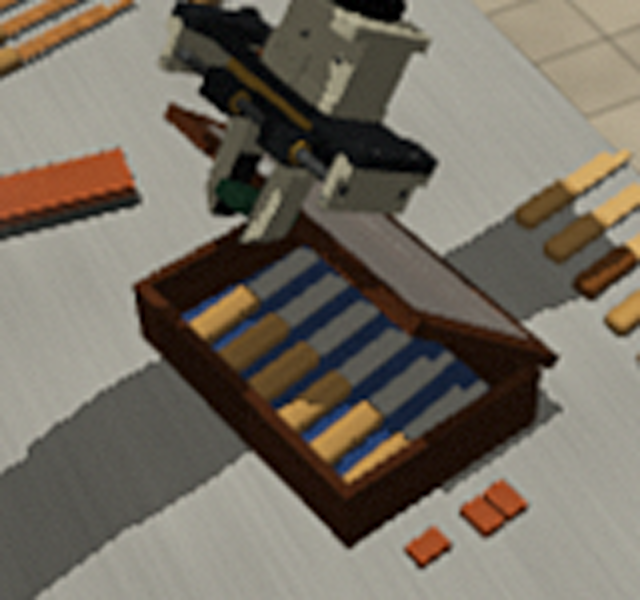

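The lid is open at about 44.5° with the tongue held in the fingers, and the chips are on the table at (430,545) and (493,505). I'll trim by half a degree and hand in.

arm_command(
  targets=[
    [[-0.0004,0,-0.0015,0,0.007,0],[0,0,0,0,0,0],[0,0,0,0,0,0],[0,0,0,0,0,0]],
  ],
)

```text
clock: 21.62
position: [0.5505, 0.0621, 0.2222]
ee_rot: [0.234, -2.537, 0.07]
force: [-5.2, 2.9, 4.7]
width: 0.3
gripper_force: 40.0
```

```bash
python3 -c "
from h import *
s,T=st(); c=np.array([.983,.182,0]); h=np.array([.484,.0487,.066])+.222*c+[0,0,-.006]
d=s['position']-h; a=np.degrees(np.arctan2(d[2],-d@c)-np.arctan2(.006,.222)); print(a)
if abs(a-45)<1 and s['gripper_force']>20: print(arm.sign_off())"
```

```text
t 21.62 p [0.5505 0.0621 0.2222] x [-0.814 -0.152  0.561] y [-0.182  0.983  0.001] z [-0.551 -0.101 -0.828] q [-0.31  0.71  0.2   1.32 -0.1   1.72  1.65] F [-5.2  2.9  4.7] w 0.0275 g 40.0
44.932076195234856
the job is handed in; nothing more can be done
None
```

I wiped all three chips off the lid onto the table with the scraper and stood the scraper back on the table. The gripper is now holding the lid about 45° open (44.9° estimated from the gripper position), and I handed the job in at 21.6 s.

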